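Throttle the oil feed, tap out the loose cap bolt and hold its bearing cap open

TASK

First throttle the rig's oil feed: turn the valve lever to half open, 45 degrees to the pipe. Then tap the heads of the three bearing-cap bolts lightly with the fingertips until you find the loose one, and lift that bearing's hinged cap by its lug to at least 45 degrees; leave the other two caps shut and the things lying about where they are. Finish while holding the cap open: do not let go or lower it, so that the bearing can be inspected.

Things in the scene. Friction and masses are not known exactly. Their poses are not given: they have to be found in the camera images.
- rig: bearing rig: fixed steel sole plate (650 mm long, 20 thick) with a shaft along its y axis, 70 mm above the bench, in three bearing housings a, b, c at y = -115, 0, +115 mm in changing order. Origin on the bench under shaft and middle housing; x points away from the robot, y to its left; all parts share its yaw. Oil pipe along y at x = -95 mm; at y = 395 mm a reservoir 82 mm wide, 148 mm high.
- valve (a joint): opening angle of the ball valve, rad: 0 = shut, lever square to the pipe, pointing along rig +x (away from the robot); 1.571 = fully open, lever along the pipe, pointing along rig +y; 0.785 = half open, lever at 45 degrees to the pipe. Seen from above it opens counter-clockwise. It stays where it is left; about 3 N at the grip turns it.
- valve_pivot (a point): the vertical axis of the valve lever, at the lever's height, 86 mm above the bench (rig x = -95, y = 225 mm)
- lever_grip (a point): middle of the black sleeve of the valve lever, 74 mm from the pivot, 88 mm above the bench; sleeve 58 mm long, 16 mm wide, 12 mm thick, lying level; when open it lies over the pipe (15 mm thick, its top 58 mm above the bench)
- bolt_a: cap bolt of housing a: socket screw head, 18 mm across, 7 mm proud of a boss 27 mm wide; origin = centre of the head's top, 103 mm above the bench, at rig x = +55 mm (far side of the cap). All three look alike, equally high. One is loose: pushed down by a fingertip (1.5 to 3 N) it gives 5 mm, then stops, and springs back; a tight one does not move.
- bolt_b: cap bolt of housing b: socket screw head, 18 mm across, 7 mm proud of a boss 27 mm wide; origin = centre of the head's top, 103 mm above the bench, at rig x = +55 mm (far side of the cap). All three look alike, equally high. One is loose: pushed down by a fingertip (1.5 to 3 N) it gives 5 mm, then stops, and springs back; a tight one does not move.
- bolt_c: cap bolt of housing c: socket screw head, 18 mm across, 7 mm proud of a boss 27 mm wide; origin = centre of the head's top, 103 mm above the bench, at rig x = +55 mm (far side of the cap). All three look alike, equally high. One is loose: pushed down by a fingertip (1.5 to 3 N) it gives 5 mm, then stops, and springs back; a tight one does not move.
- lug_a (a point): centre of the eye of the lifting lug on the crown of cap a: an upright round disc 28 mm across, 12 mm thick along rig y, 133 mm above the bench; the cap's crown lies 22 mm below this point, so pinch it from above along rig y. Cap a's hinge axis runs along rig y, 66 mm nearer the robot and 61 mm lower than this point (cap shut).
- cap_a: hinged bearing cap a, grey cast iron, about 0.5 kg, 46 mm wide along the shaft, 134 mm from hinge to far edge; carries its bolt and lug. Origin on its hinge axis (bolt head's top 121 mm out, 31.5 mm up); z is up when shut. With a tight bolt it stays clamped shut; the one with the loose bolt lifts freely, and falls shut when let go.
- hinge_a (a joint): opening angle of cap a, rad: 0 shut; if its bolt is the loose one it opens to a stop at 1.2, else not at all; as it opens its bolt edge rises and swings over towards the robot
- lug_b (a point): centre of the eye of the lifting lug on the crown of cap b: an upright round disc 28 mm across, 12 mm thick along rig y, 133 mm above the bench; the cap's crown lies 22 mm below this point, so pinch it from above along rig y. Cap b's hinge axis runs along rig y, 66 mm nearer the robot and 61 mm lower than this point (cap shut).
- cap_b: hinged bearing cap b, grey cast iron, about 0.5 kg, 46 mm wide along the shaft, 134 mm from hinge to far edge; carries its bolt and lug. Origin on its hinge axis (bolt head's top 121 mm out, 31.5 mm up); z is up when shut. With a tight bolt it stays clamped shut; the one with the loose bolt lifts freely, and falls shut when let go.
- hinge_b (a joint): opening angle of cap b, rad: 0 shut; if its bolt is the loose one it opens to a stop at 1.2, else not at all; as it opens its bolt edge rises and swings over towards the robot
- lug_c (a point): centre of the eye of the lifting lug on the crown of cap c: an upright round disc 28 mm across, 12 mm thick along rig y, 133 mm above the bench; the cap's crown lies 22 mm below this point, so pinch it from above along rig y. Cap c's hinge axis runs along rig y, 66 mm nearer the robot and 61 mm lower than this point (cap shut).
- cap_c: hinged bearing cap c, grey cast iron, about 0.5 kg, 46 mm wide along the shaft, 134 mm from hinge to far edge; carries its bolt and lug. Origin on its hinge axis (bolt head's top 121 mm out, 31.5 mm up); z is up when shut. With a tight bolt it stays clamped shut; the one with the loose bolt lifts freely, and falls shut when let go.
- hinge_c (a joint): opening angle of cap c, rad: 0 shut; if its bolt is the loose one it opens to a stop at 1.2, else not at all; as it opens its bolt edge rises and swings over towards the robot
- spare_bearing: loose ball-bearing ring, 47 mm across, 14 mm high, lying on the sole plate; leave alone; origin at the centre of its underside
- screw_1: loose cap screw stood on its head on the sole plate between two housings, 57 mm high, 18 mm head; it is not one of the cap bolts; leave alone; origin at the centre of its underside
- screw_2: loose cap screw stood on its head on the bench, 57 mm high; leave alone; origin at the centre of its underside
- screw_3: loose cap screw stood on its head on the bench, 72 mm high; leave alone; origin at the centre of its underside
- spanner: open-ended spanner, 200 mm, lying on the bench between robot and rig; leave alone
- spray_can: blue spray can, 66 mm across, 190 mm high; leave alone; origin at the centre of its underside
- cover_plate_1: steel cover plate 95 x 115 x 9 mm on the rubber mat; leave alone; origin at the centre of its underside
- cover_plate_2: second steel cover plate on the mat; leave alone; origin at the centre of its underside

How it is judged:
By the outcome, as a careful person would: the job done as asked, in the order asked, and still so for the second after the job is handed in, while the arm keeps its last pose, push and grip.
It also fails if it takes over 56 s, if anything falls off the work surface, if the arm or the gripper's body presses on something with over 40 N, if the wrist force passes 120 N, or if a joint passes its speed limit or range.

ROBOT

A 7-joint arm with a two-finger parallel gripper is mounted at the origin on the work surface. World frame = base frame: x ahead of the robot, y to its left, z up, the work surface at z = 0. Lengths are in m, angles in rad, forces in N, time in s.
With the tool pointing down it reaches from about 0.4 to 0.875 m from the base axis. Payload 6.5 kg.
Tool frame: the origin (TCP) lies between the finger pads; the fingertips stand 19 mm ahead of it and the grasp point (between the pads) is the TCP; z points along the fingers, y is the line along which they close (so a half turn about z gives the same grasp; the last joint's range is limited). The gripper opens to 85 mm and grips with 20 to 120 N. Pads are 22 mm wide; open, the fingers measure 114 mm over their backs; the gripper's body (76 mm by 85 mm) begins 54 mm behind the grasp point. The pads swing forward as they close: fully open they stand 13 mm farther back than shut.
Start: joints at [1.113, 0.536, -0.004, 1.538, 0.003, 1.067, -0.071], TCP at [0.248, -0.601, 0.25] pointing down, gripper open.
Joint ranges: [-2.7, 2.7], [-0.37, 2.16], [-1.27, 1.26], [0.24, 2.4], [-1.31, 4.45], [0.19, 1.91], [-2.76, 2.76]. Speed limits (rad/s): [2.39, 2.39, 3.14, 3.14, 3.14, 3.14, 3.14].

INTERFACE

Orientations are given as a 3x3 rotation matrix whose columns are the frame's x, y, z axes.
In Python, from plant import ctrl gives the robot as it stands.
- The arm moves only by the tool step_arm, never from a script. Its argument "steps" is a list of rows, each a list of 7 numbers: the shift along the tool's x, y, z in m, then the turn, a rotation vector about the tool's x, y, z in degrees, then the opening, from -1 (shut) to 1 (fully open). A call has 1 to 20 rows; each row shifts and turns the commanded pose from where the row before left it, along the tool's axes as they then stand; what a row does not reach is not made up. A row lasts 1/8 s, in which the tool goes at most 62.5 mm and 10.7 degrees, less where a joint would pass 70% of its speed; a pose out of reach is approached as far as the arm can. A call with a gripper value outside its range is refused whole. The fingers move at their own pace and stop on an object; "grip_force" is the grip in N (left out, the last holds). Time passes only in rows, so rows that do not move let the fingers close. It gives the time, the measured TCP pose, the force, the opening and the grip force at its end, in the units of the state.
- ctrl.observe(): the state, without advancing time (a new reading comes with each control period).
- ctrl.capture(name): name is "side" or "top"; returns the picture (480x640x3 uint8, blue, green, red); there is no depth.
- ctrl.get_calibration(name): a dict with "camera_matrix" (3x3 intrinsics, pixels), "extrinsics" (4x4, takes a point from camera to world coordinates). Camera axes: x right, y down, z forward; pixel columns grow to the right and rows downward; lengths in m; the calibration is good to about 2 mm. A picture is of the moment at which its call begins. get_calibration takes no time and is no camera call.
- ctrl.job_done(): hands the job in; it is judged then, once.
The state is a dict: "t": time; "joint_positions": joint angles; "qd": joint speeds; "tau": joint torques, N m; "tool_pos": TCP position; "orientation": TCP orientation; "contact_force": force on the tool from outside, world axes, zero at the start; "torque": the same for the moment, N m; "grip_width": opening from 0.0 (shut) to 1.0 (fully open); "grasp_force": force on a finger pad.
Only numpy, scipy, OpenCV 4.12 (cv2) and the standard library are available. Lean on these libraries where they do the work, as an engineer would, in place of code of your own. Each camera call takes 0.05 s, during which the arm holds its last target. There are 200 camera calls.

## Working session

There is one attempt and no reset: what is moved stays moved. The work goes in short steps, Python scripts to look and compute and a tool call to move; the robot and the scene stay as the last step left them, time stands still between calls to the robot, and variables do not carry over. Pictures are saved under pics/ and viewed, at most 10 in all, crops included, and the job is handed in when it is done.

Besides the shell and the picture viewer there is one more tool, called after "Call:" by a JSON object that holds its "method" and its "body", one argument or row to a line. step_arm: Moves the arm, as the interface text tells. Its arguments: {"type":"object","properties":{"steps":{"type":"array","items":{"type":"array","items":{"type":"number"}}},"grip_force":{"type":"number"}},"required":["steps"]}

```bash
mkdir -p pics; ls; python3 - <<'E'
from plant import ctrl
import cv2
s=ctrl.observe(); print(s)
for n in("top","side"):
    c=ctrl.get_calibration(n); print(n,c)
    cv2.imwrite(f"pics/{n}0.png",ctrl.capture(n))
E
```

```text
pics
{'t': 0.0, 'joint_positions': array([ 1.11284225,  0.53719221, -0.00445797,  1.53888376,  0.00260381,
        1.06729906, -0.07122662]), 'qd': array([ 1.23091351e-03,  1.14728574e-03, -9.68013811e-05,  6.57246087e-04,
       -4.64028125e-04, -8.32115235e-04, -1.52736599e-03]), 'tau': array([ 8.11283480e-04, -5.83419728e+01,  1.04902994e+00, -2.59114999e+01,
        1.24811838e-02,  9.35958757e-03, -1.57044826e-05]), 'tool_pos': array([ 0.24793866, -0.60019608,  0.24939186]), 'orientation': array([[ 9.24216337e-01,  3.81868481e-01, -7.91036548e-04],
       [ 3.81869280e-01, -9.24214976e-01,  1.59075135e-03],
       [-1.23630025e-04, -1.77227094e-03, -9.99998422e-01]]), 'contact_force': array([0.63270523, 0.11205214, 0.59707737]), 'torque': array([-0.00919213,  0.00803235, -0.03117795]), 'grasp_force': 0.0, 'grip_width': 1.0044711479615482}
top {'camera_matrix': array([[477.60821474,   0.        , 320.9449241 ],
       [  0.        , 477.60821474, 248.2719972 ],
       [  0.        ,   0.        ,   1.        ]]), 'extrinsics': array([[ 0.00998926, -0.98825607,  0.15248001,  0.42718516],
       [-0.99944037, -0.0147357 , -0.03003001, -0.13494677],
       [ 0.03192423, -0.1520947 , -0.98785021,  1.01912797],
       [ 0.        ,  0.        ,  0.        ,  1.        ]])}
side {'camera_matrix': array([[439.74958749,   0.        , 306.95715717],
       [  0.        , 439.74958749, 238.17015138],
       [  0.        ,   0.        ,   1.        ]]), 'extrinsics': array([[-0.99874339, -0.0368166 ,  0.03400258,  0.52777614],
       [-0.04918008,  0.58946984, -0.8062919 ,  0.75869076],
       [ 0.00964143, -0.80695096, -0.59053975,  0.75965051],
       [ 0.        ,  0.        ,  0.        ,  1.        ]])}
```

View pics/top0.png

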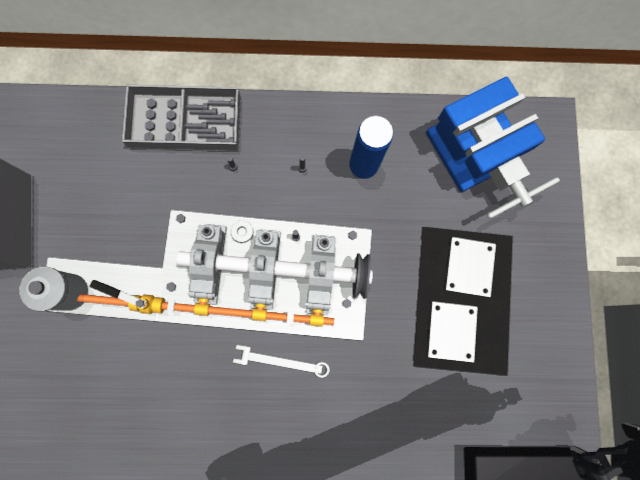

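View pics/side0.png

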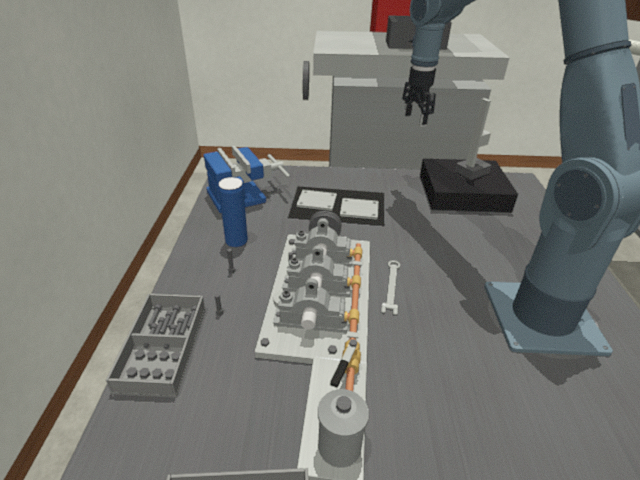

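The top view shows the bolts near (207,230), (265,237) and (323,243), and the lever sleeve near (105,290) with its pivot near (145,303). The side view shows the same bolts at (287,296), (294,258) and (302,236). I'll enlarge both.

```bash
python3 - <<'E'
import cv2
t=cv2.imread("pics/top0.png")[210:340,70:380]; s=cv2.imread("pics/side0.png")[215:405,260:400]
cv2.imwrite("pics/t1.png",cv2.resize(t,None,fx=2.58,fy=2.58,interpolation=cv2.INTER_CUBIC))
cv2.imwrite("pics/s1.png",cv2.resize(s,None,fx=3.1,fy=3.1,interpolation=cv2.INTER_CUBIC))
E
```

```text
(no output)
```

View pics/t1.png

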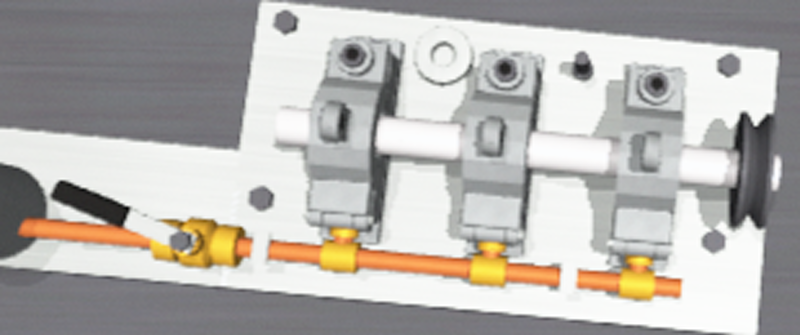

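View pics/s1.png

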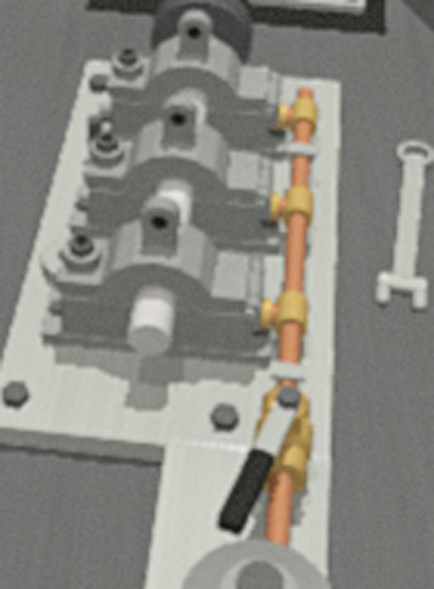

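The crops show bolt sockets at top (352,55), (505,69), (655,83) and side (82,244), (107,146), (128,58). The sleeve is at top (91,202) and side (245,490). The lug eyes are at side (161,222), (179,118), (194,31). I'll refine these with dark-blob masks and triangulate.

```bash
cat > h.py <<'E'
import numpy as np, cv2
from plant import ctrl
C={n:ctrl.get_calibration(n) for n in("top","side")}
def ray(n,p):
    K,E=C[n]["camera_matrix"],C[n]["extrinsics"]
    d=E[:3,:3]@np.linalg.solve(K,[p[0],p[1],1]); return E[:3,3],d/np.linalg.norm(d)
def plane(n,p,z):
    o,d=ray(n,p); return o+d*(z-o[2])/d[2]
def tri(pt,ps):
    (a,d),(b,e)=ray("top",pt),ray("side",ps)
    s=np.linalg.lstsq(np.c_[d,-e],b-a,rcond=None)[0]
    p,q=a+s[0]*d,b+s[1]*e
    return (p+q)/2,np.linalg.norm(p-q)
def blob(img,p,r,thr):
    "centroid of dark component nearest p within radius r"
    x,y=int(round(p[0])),int(round(p[1])); k=8
    g=img[y-r:y+r+1,x-r:x+r+1].max(2); g=cv2.resize(g,None,fx=k,fy=k,interpolation=cv2.INTER_CUBIC)
    n,l,st,c=cv2.connectedComponentsWithStats((g<thr).astype(np.uint8))
    c=(c+.5)/k-.5+[x-r,y-r]; ok=[i for i in range(1,n) if st[i,4]>60]
    i=min(ok,key=lambda i:np.hypot(*(c[i]-p)),default=None)
    return (None,0) if i is None else (c[i],st[i,4]/k/k)
E
python3 - <<'E'
from h import *
T,S=cv2.imread("pics/top0.png"),cv2.imread("pics/side0.png")
ft=lambda u,v:np.array([70+u/2.58,210+v/2.58]); fs=lambda u,v:np.array([260+u/3.1,215+v/3.1])
B=[]
for a,b in(((352,55),(82,244)),((505,69),(107,146)),((655,83),(128,58))):
    p,q=ft(*a),fs(*b); P,Q=blob(T,p,4,75),blob(S,q,4,75)
    print(p,P,q,Q); r=tri(p,q); print(" hand",r)
    if P[0] is not None and Q[0] is not None: r=tri(P[0],Q[0]); print(" blob",r)
    B.append(r[0])
for n,a,b in(("sleeve",(91,202),(245,490)),("pivotscrew",(182,241),(288,397))):
    p,q=ft(*a),fs(*b); print(n,tri(p,q))
    if n=="sleeve":
        P,Q=blob(T,p,14,60),blob(S,q,14,60); print(P,Q,tri(P[0],Q[0]))
for b in((161,222),(179,118),(194,31)): print("lug@.133",plane("side",fs(*b),.133))
B=np.array(B); v=B[0]-B[2]; yaw=np.arctan2(-v[0],v[1]); c,s=np.cos(yaw),np.sin(yaw)
R=np.array([[c,-s],[s,c]]); o=B[:,:2].mean(0)-R@[.055,0]
print("yaw",yaw,np.degrees(yaw),"len",np.linalg.norm(v),"orig",o,"pivot",o+R@[-.095,.225],[o+R@[-.007,y] for y in(.115,0,-.115)])
E
```

```text
[206.43410853 231.31782946] (array([206.0862701 , 230.44767029]), np.float64(16.515625)) [286.4516129  293.70967742] (array([285.83739293, 291.94633298]), np.float64(7.296875))
 hand (array([0.60005476, 0.06079454, 0.09672633]), np.float64(0.0007191655213597477))
 blob (array([0.60109723, 0.06051387, 0.10155911]), np.float64(0.0011913599641996))
[265.73643411 236.74418605] (array([265.24600291, 236.14958818]), np.float64(16.125)) [294.51612903 262.09677419] (array([294.21179577, 262.15299296]), np.float64(5.546875))
 hand (array([ 0.59138042, -0.05435624,  0.0919482 ]), np.float64(0.00043622515627483573))
 blob (array([ 0.59223579, -0.05340738,  0.09256291]), np.float64(0.0008429114502113332))
[323.87596899 242.17054264] (array([324.22523101, 241.94314682]), np.float64(15.21875)) [301.29032258 233.70967742] (array([300.98632812, 234.19492188]), np.float64(5.0))
 hand (array([ 0.58196418, -0.1686911 ,  0.09415058]), np.float64(0.00041639659204351933))
 blob (array([ 0.58279243, -0.16945366,  0.09201332]), np.float64(0.0004053497482360279))
sleeve (array([0.48726507, 0.25171636, 0.08477435]), np.float64(0.0002051583012420878))
(array([104.90034399, 288.22827788]), np.float64(214.625)) (array([338.9682867 , 373.02348358]), np.float64(196.03125)) (array([0.48738117, 0.25214674, 0.08545146]), np.float64(0.0002869972268588586))
pivotscrew (array([0.45930582, 0.18176658, 0.08704522]), np.float64(0.0008267297733098568))
lug@.133 [0.54497107 0.07430473 0.133     ]
lug@.133 [ 0.53615833 -0.04033758  0.133     ]
lug@.133 [ 0.52735733 -0.15543296  0.133     ]
yaw -0.07942985469375335 -4.5509954412894595 len 0.2308922945414491 orig [ 0.53721523 -0.04975167] pivot [0.46036769 0.18207683] [array([0.53936213, 0.06544117]), array([ 0.5302373 , -0.04919625]), array([ 0.52111247, -0.16383367])]
```

The measurements agree with the text:
- **Bolt spacing:** 115 mm.
- **Sleeve:** 75 mm from the pivot and about 85 mm high.
- **Rig yaw:** -4.55°.
- **Valve:** about 73° open, so it must turn about 28° clockwise.

I'll move above the sleeve first.

Call:
{"method": "step_arm", "body": {
  "steps": [
    [0.034,-0.043,0,0,0,0,1],
    [0.034,-0.043,0,0,0,0,1],
    [0.034,-0.043,0,0,0,0,1],
    [0.034,-0.043,0,0,0,0,1],
    [0.034,-0.043,0,0,0,0,1],
    [0.034,-0.043,0,0,0,0,1],
    [0.034,-0.043,0,0,0,0,1],
    [0.034,-0.043,0,0,0,0,1],
    [0.034,-0.043,0,0,0,0,1],
    [0.034,-0.043,0,0,0,0,1],
    [0.034,-0.043,0,0,0,0,1],
    [0.034,-0.043,0,0,0,0,1],
    [0.034,-0.043,0,0,0,0,1],
    [0.034,-0.043,0,0,0,0,1],
    [0.034,-0.043,0,0,0,0,1],
    [0.03,-0.043,0,0,0,0,1],
    [0,0,0,0,0,-9,1],
    [0,0,0,0,0,-9,1],
    [0,0,0,0,0,-9,1],
    [0,0,0,0,0,-9,1]
  ],
  "grip_force": 30
}}

```text
t: 2.6
tool_pos: [0.4843, 0.2411, 0.2499]
orientation: [[0.519, 0.855, -0.001], [0.855, -0.519, -0.0], [-0.001, -0.0, -1.0]]
contact_force: [0.5, -0.5, 0.4]
grip_width: 0.997
grasp_force: 0.0
```

```bash
cat >> h.py <<'E'
from scipy.spatial.transform import Rotation as Ro
def down(deg):
    "tool z down, tool x at azimuth deg"
    c,s=np.cos(np.radians(deg)),np.sin(np.radians(deg)); return np.array([[c,s,0],[s,-c,0],[0,0,-1.]])
def go(p,R):
    s=ctrl.observe(); A=s["orientation"]
    print("t %.2f"%s["t"],"at",s["tool_pos"].round(4),"F",s["contact_force"].round(2),"grip %.3f"%s["grip_width"],"q",s["joint_positions"].round(2))
    print("shift mm",(1000*A.T@(np.array(p)-s["tool_pos"])).round(1),"turn",Ro.from_matrix(A.T@R).as_rotvec(degrees=True).round(1))
E
python3 -c "
from h import *
go([.484,.2435,.09],down(68.8))"
```

```text
t 2.60 at [0.4843 0.2411 0.2499] F [ 0.46 -0.48  0.43] grip 0.997 q [-0.05  0.43 -0.63  1.8   0.29  1.01 -1.34]
shift mm [  2.   -1.4 159.9] turn [ -0.    0.  -10.1]
```

Call:
{"method": "step_arm", "body": {
  "steps": [
    [0.002,-0.001,0.02,0,0,-5,1],
    [0,0,0.04,0,0,-5,1],
    [0,0,0.04,0,0,0,1],
    [0,0,0.03,0,0,0,1],
    [0,0,0.02,0,0,0,1],
    [0,0,0.01,0,0,0,1],
    [0,0,0,0,0,0,-1],
    [0,0,0,0,0,0,-1],
    [0,0,0,0,0,0,-1],
    [0,0,0,0,0,0,-1],
    [0,0,0,0,0,0,-1],
    [0,0,0,0,0,0,-1],
    [0,0,0,0,0,0,-1],
    [0,0,0,0,0,0,-1]
  ]
}}

```text
t: 4.35
tool_pos: [0.4849, 0.2439, 0.0909]
orientation: [[0.368, 0.93, 0.001], [0.93, -0.368, 0.0], [0.001, 0.0, -1.0]]
contact_force: [-1.6, -0.6, 6.1]
grip_width: 0.179
grasp_force: 33.3
```

```bash
python3 -c "
from h import *
a=np.radians(40.45)
go([.46+.066*np.cos(a),.182+.066*np.sin(a),.09],down(40.45))"
```

```text
t 4.35 at [0.4849 0.2439 0.0909] F [-1.64 -0.6   6.13] grip 0.179 q [-0.13  0.65 -0.55  1.9   0.5   0.72 -1.35]
shift mm [-8.4 30.5  0.9] turn [ 0. -0. 28.]
```

Call:
{"method": "step_arm", "body": {
  "steps": [
    [-0.0001,0.004,0,0,0,3.5,-1],
    [-0.0001,0.004,0,0,0,3.5,-1],
    [-0.0001,0.004,0,0,0,3.5,-1],
    [-0.0001,0.004,0,0,0,3.5,-1],
    [-0.0001,0.004,0,0,0,3.5,-1],
    [-0.0001,0.004,0,0,0,3.5,-1],
    [-0.0001,0.004,0,0,0,3.5,-1],
    [-0.0001,0.004,0,0,0,3.5,-1],
    [0,0,0,0,0,0,-1],
    [0,0,0,0,0,0,-1],
    [0,0,0,0,0,0,0.2],
    [0,0,0,0,0,0,0.2],
    [0,0,0,0,0,0,0.2],
    [0,0,0,0,0,0,0.2],
    [0,0,-0.02,0,0,0,0.2],
    [0,0,-0.04,0,0,0,0.2],
    [0,0,-0.05,0,0,0,0.2],
    [0,0,-0.05,0,0,0,-1]
  ]
}}

```text
t: 6.6
tool_pos: [0.5105, 0.2254, 0.2533]
orientation: [[0.761, 0.649, 0.001], [0.649, -0.761, 0.001], [0.001, 0.0, -1.0]]
contact_force: [-0.7, -0.0, -0.7]
grip_width: 0.402
grasp_force: 0.0
```

```bash
python3 -c "
from h import *
go([.6011,.0605,.14],down(0))
cv2.imwrite('pics/top2.png',ctrl.capture('top'));cv2.imwrite('pics/side2.png',ctrl.capture('side'))
a=cv2.imread('pics/top2.png')[230:340,20:200];b=cv2.imread('pics/side2.png')[320:430,280:460]
cv2.imwrite('pics/c2.png',np.hstack([cv2.resize(i,(396,242),interpolation=cv2.INTER_CUBIC) for i in(a,b)]))
"
```

```text
t 6.60 at [0.5105 0.2254 0.2533] F [-0.66 -0.   -0.69] grip 0.402 q [-0.09  0.43 -0.53  1.76  0.25  1.02 -1.57]
shift mm [-38.2 184.2 113.3] turn [-0.  -0.1 40.5]
```

View pics/c2.png

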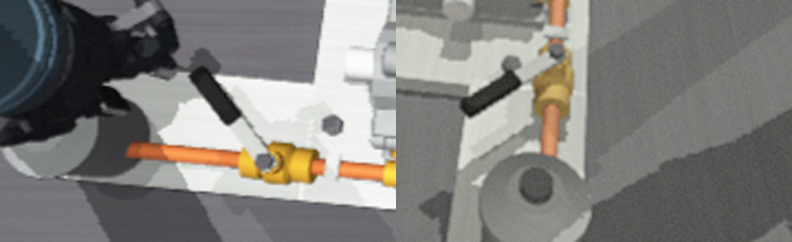

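The lever now stands near 45°. The sleeve is at top pixel (118,273) and side pixel (323,362). I'll measure its angle.

```bash
python3 - <<'E'
from h import *
for k,p,q,r in((0,(105,288),(339,373),14),(2,(117.7,273.2),(323.2,362.3),13)):
    P,Q=blob(cv2.imread(f"pics/top{k}.png"),np.array(p),r,60),blob(cv2.imread(f"pics/side{k}.png"),np.array(q),r,60)
    X,e=tri(P[0],Q[0]); print(P,Q,X,e)
    for o in((.4593,.1818),(.4604,.1821)):
        d=X[:2]-o; print(np.hypot(*d),np.degrees(np.arctan2(d[1],d[0]))+4.55)
    # axis of sleeve from top view
    g=(cv2.imread(f"pics/top{k}.png").max(2)<60).astype(np.uint8); n,l,st,c=cv2.connectedComponentsWithStats(g)
    i=l[int(P[0][1]),int(P[0][0])]; ys,xs=np.nonzero(l==i); 
    if i and len(xs)<400:
        w=np.array([plane("top",u,.088)[:2] for u in np.c_[xs,ys]]); u=np.linalg.svd(w-w.mean(0))[2][0]; print("axis",np.degrees(np.arctan2(u[1],u[0]))%180+4.55,len(xs))
E
```

```text
(array([104.90034399, 288.22827788]), np.float64(214.625)) (array([338.9682867 , 373.02348358]), np.float64(196.03125)) [0.48738117 0.25214674 0.08545146] 0.0002869972268588586
0.0757444137208339 72.78899348617692
0.07506350372051407 73.48390996292143
axis 72.91450125436519 220
(array([117.1698224, 272.4151012]), np.float64(236.21875)) (array([322.64735632, 362.31320881]), np.float64(203.90625)) [0.51793611 0.23068652 0.08652596] 0.00011273773789914938
0.07634190081571464 44.368888273923915
0.07530640384496842 44.72950952167587
axis 44.45221195896097 243
```

The valve is about 44.5° open, which is good. Next I go to the left bolt.

Call:
{"method": "step_arm", "body": {
  "steps": [
    [-0.008,0.037,0,0,0,0,-1],
    [-0.008,0.037,0,0,0,0,-1],
    [-0.008,0.037,0,0,0,0,-1],
    [-0.007,0.037,0,0,0,0,-1],
    [-0.007,0.036,0,0,0,9,-1],
    [0,0,0,0,0,9,-1],
    [0,0,0,0,0,9,-1],
    [0,0,0,0,0,9,-1],
    [0,0,0.03,0,0,9,-1],
    [0,0,0.05,0,0,0,-1],
    [0,0,0.03,0,0,0,-1],
    [0,0,0.003,0,0,0,-1],
    [0,0,0,0,0,0,-1]
  ]
}}

```text
t: 8.32
tool_pos: [0.6018, 0.0609, 0.1386]
orientation: [[0.997, -0.079, 0.002], [-0.079, -0.997, 0.0], [0.002, -0.001, -1.0]]
contact_force: [-0.2, 0.7, 0.8]
grip_width: -0.001
grasp_force: 0.0
```

```bash
python3 -c "
from h import *
go([.6011,.0605,.122],down(-4.55))"
```

```text
t 8.32 at [0.6018 0.0609 0.1386] F [-0.22  0.73  0.8 ] grip -0.001 q [ 0.02  0.61 -0.27  1.73  0.21  0.82 -1.99]
shift mm [-0.7  0.4 16.6] turn [-0.  -0.1  0. ]
```

Call:
{"method": "step_arm", "body": {
  "steps": [
    [0,0,0.008,0,0,0,-1],
    [0,0,0.005,0,0,0,-1],
    [0,0,0.001,0,0,0,-1],
    [0,0,0.001,0,0,0,-1],
    [0,0,0.001,0,0,0,-1],
    [0,0,0,0,0,0,-1]
  ]
}}

```text
t: 9.07
tool_pos: [0.6012, 0.0606, 0.1224]
orientation: [[0.997, -0.079, 0.0], [-0.079, -0.997, -0.0], [0.0, 0.0, -1.0]]
contact_force: [-3.2, 0.1, 8.9]
grip_width: 0.001
grasp_force: 4.5
```

Call:
{"method": "step_arm", "body": {
  "steps": [
    [0,0,0.001,0,0,0,-1],
    [0,0,0,0,0,0,-1]
  ]
}}

```text
t: 9.32
tool_pos: [0.6012, 0.0607, 0.1223]
orientation: [[0.997, -0.079, 0.0], [-0.079, -0.997, -0.0], [0.0, 0.0, -1.0]]
contact_force: [-5.5, -0.8, 16.9]
grip_width: -0.003
grasp_force: 8.3
```

The left bolt is tight: it stops at 103 mm with 17 N. On to the middle bolt.

Call:
{"method": "step_arm", "body": {
  "steps": [
    [0,0,-0.016,0,0,0,-1],
    [0,0.02,0,0,0,0,-1],
    [0,0.037,0,0,0,0,-1],
    [0,0.038,0,0,0,0,-1],
    [0,0.02,0,0,0,0,-1],
    [0,0,0,0,0,0,-1],
    [0,0,0.008,0,0,0,-1],
    [0,0,0.004,0,0,0,-1],
    [0,0,0.001,0,0,0,-1],
    [0,0,0.001,0,0,0,-1],
    [0,0,0,0,0,0,-1]
  ]
}}

```text
t: 10.7
tool_pos: [0.5921, -0.0536, 0.1224]
orientation: [[0.997, -0.079, 0.0], [-0.079, -0.997, 0.0], [0.0, -0.0, -1.0]]
contact_force: [-0.3, 1.5, 0.1]
grip_width: 0.002
grasp_force: 0.6
```

Call:
{"method": "step_arm", "body": {
  "steps": [
    [0,0,0.001,0,0,0,-1],
    [0,0,0.001,0,0,0,-1],
    [0,0,0,0,0,0,-1]
  ]
}}

```text
t: 11.08
tool_pos: [0.5922, -0.0539, 0.1204]
orientation: [[0.997, -0.079, 0.001], [-0.079, -0.997, 0.0], [0.001, -0.0, -1.0]]
contact_force: [-0.1, 0.9, 1.3]
grip_width: -0.002
grasp_force: 0.8
```

Call:
{"method": "step_arm", "body": {
  "steps": [
    [0,0,0.001,0,0,0,-1],
    [0,0,0.001,0,0,0,-1],
    [0,0,0,0,0,0,-1]
  ]
}}

```text
t: 11.45
tool_pos: [0.5922, -0.054, 0.1183]
orientation: [[0.997, -0.079, 0.0], [-0.079, -0.997, 0.0], [0.0, -0.0, -1.0]]
contact_force: [0.5, 1.9, 1.9]
grip_width: -0.0
grasp_force: 1.1
```

Call:
{"method": "step_arm", "body": {
  "steps": [
    [0,0,0.001,0,0,0,-1],
    [0,0,0.001,0,0,0,-1],
    [0,0,0,0,0,0,-1]
  ]
}}

```text
t: 11.82
tool_pos: [0.5923, -0.0539, 0.1174]
orientation: [[0.997, -0.079, 0.001], [-0.079, -0.997, -0.0], [0.001, 0.0, -1.0]]
contact_force: [-2.8, 1.1, 11.7]
grip_width: 0.0
grasp_force: 6.0
```

The middle bolt is loose: it gave 5 mm at about 2 N, then stopped. I'll measure its lug from both views while retracting.

Call:
{"method": "step_arm", "body": {
  "steps": [
    [0,0,-0.03,0,0,0,-1],
    [0,0,-0.05,0,0,0,-1],
    [0,0,-0.04,0,0,0,1],
    [0,0,0,0,0,0,1]
  ]
}}

```text
t: 12.32
tool_pos: [0.5935, -0.0548, 0.2393]
orientation: [[0.997, -0.08, 0.005], [-0.08, -0.997, -0.001], [0.005, 0.001, -1.0]]
contact_force: [-0.7, 0.2, -0.2]
grip_width: 0.414
grasp_force: 0.0
```

```bash
python3 - <<'E'
from h import *
p=np.array([70+490/2.58,210+135/2.58]); q=np.array([260+179/3.1,215+118/3.1])
Q,a=blob(cv2.imread("pics/side0.png"),q,4,80); print(q,Q,a)
print(plane("top",p,.14), tri(p,Q if Q is not None else q))
for n,pt in(("top",[.5372,-.0498,.147]),("side",[.5377,-.0438,.133])):
    E=np.linalg.inv(C[n]["extrinsics"]); x=C[n]["camera_matrix"]@(E[:3,:3]@pt+E[:3,3]); print(n,x[:2]/x[2])
a=cv2.imread('pics/top0.png')[235:305,235:295]
b=cv2.imread('pics/side0.png')[235:285,290:350]
cv2.imwrite('pics/l.png',np.hstack([cv2.resize(a,(360,420),interpolation=cv2.INTER_CUBIC),cv2.resize(b,(420,420),interpolation=cv2.INTER_CUBIC)]))
go([.5372,-.0498,.145],down(-4.55))
E
```

```text
[317.74193548 253.06451613] [316.97492318 252.93706102] 17.796875
[ 0.53493553 -0.04915926  0.14      ] (array([ 0.53727528, -0.0479585 ,  0.12718065]), np.float64(0.0015302252593516056))
top [259.94949933 260.63474081]
side [317.11989638 252.11620953]
t 12.32 at [ 0.5935 -0.0548  0.2393] F [-0.75  0.18 -0.17] grip 0.414 q [ 0.23  0.47 -0.29  1.69  0.16  1.   -1.76]
shift mm [-57.   -0.5  94. ] turn [ 0.  -0.3 -0. ]
```

View pics/l.png

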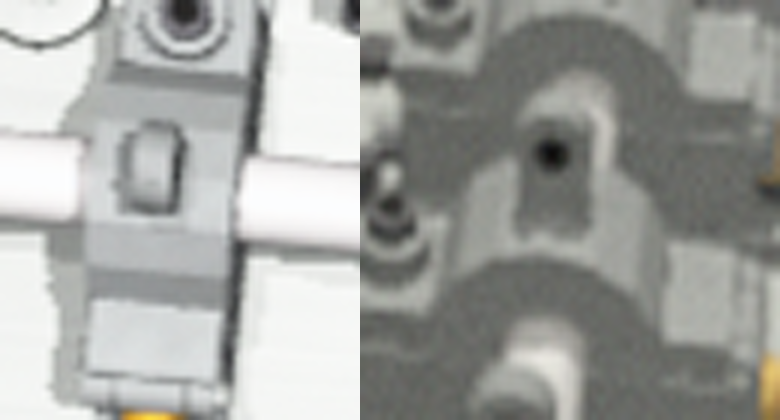

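The left crop shows the lug at (150,165) and the right one shows its eye at (550,153). Both match the predicted lug at (0.537,-0.049), height about 0.13 m. I'll go over it and lean the tool back 20° so the lift's rotation stays within reach.

Call:
{"method": "step_arm", "body": {
  "steps": [
    [-0.028,0,0,0,0,0,1],
    [-0.029,0,0.02,0,-5,0,1],
    [0,0,0.02,0,-5,0,1],
    [0,0,0.015,0,-5,0,1],
    [0,0,0,0,-5,0,1],
    [0,0,0,0,0,0,1]
  ],
  "grip_force": 60
}}

```text
t: 13.08
tool_pos: [0.5304, -0.0496, 0.1794]
orientation: [[0.936, -0.08, -0.344], [-0.075, -0.997, 0.027], [-0.345, 0.0, -0.939]]
contact_force: [0.6, -0.4, 0.2]
grip_width: 1.0
grasp_force: 0.0
```

```bash
python3 -c "
from h import *
go([.5372,-.0495,.136],down(-4.55)@Ro.from_euler('y',-20,degrees=True).as_matrix())"
```

```text
t 13.07 at [ 0.5304 -0.0496  0.1794] F [ 0.62 -0.39  0.17] grip 1.000 q [ 0.21  0.64 -0.28  1.62  0.13  1.26 -1.75]
shift mm [21.4 -0.6 38.4] turn [ 0.   0.2 -0. ]
```

Call:
{"method": "step_arm", "body": {
  "steps": [
    [0.007,0,0,0,0,0,1],
    [0.005,0,0.013,0,0,0,1],
    [0.005,0,0.013,0,0,0,1],
    [0.004,-0.0005,0.012,0,0,0,1],
    [0,0,0,0,0,0,1],
    [0,0,0,0,0,0,-1],
    [0,0,0,0,0,0,-1],
    [0,0,0,0,0,0,-1],
    [0,0,0,0,0,0,-1],
    [0,0,0,0,0,0,-1],
    [0,0,0,0,0,0,-1],
    [0,0,0,0,0,0,-1],
    [0,0,0,0,0,0,-1]
  ]
}}

```text
t: 14.7
tool_pos: [0.5377, -0.0493, 0.139]
orientation: [[0.937, -0.079, -0.341], [-0.075, -0.997, 0.027], [-0.342, 0.0, -0.94]]
contact_force: [-0.0, -1.8, 5.6]
grip_width: 0.129
grasp_force: 60.6
```

```bash
python3 -c "
from h import *
go([.5372,-.0495,.136],down(-4.55)@Ro.from_euler('y',-20,degrees=True).as_matrix())
s=ctrl.observe();A=s['orientation']
H=np.array([.5372-.066*.9969,-.0498+.066*.0793,.072])
h=A.T@(H-s['tool_pos']);h[1]=0
for d in(2.5,5,): print(d,1000*(h-Ro.from_euler('y',d,degrees=True).apply(h)))
print('hinge in tool mm',1000*h, s['grasp_force'])"
```

```text
t 14.70 at [ 0.5377 -0.0493  0.139 ] F [-0.01 -1.84  5.59] grip 0.129 q [ 0.2   0.7  -0.27  1.62  0.14  1.19 -1.76]
shift mm [0.5 0.2 3. ] turn [ 0. -0. -0.]
2.5 [-3.7766299   0.         -1.64616922]
5 [-7.62147018  0.         -3.12603736]
hinge in tool mm [-39.60974848   0.          85.71716442] 60.58169691243165
```

Gripped at about 11 mm. I'll lift the first 10° along the hinge arc and check the force.

Call:
{"method": "step_arm", "body": {
  "steps": [
    [-0.0038,0,-0.0016,0,2.5,0,-1],
    [-0.0038,0,-0.0016,0,2.5,0,-1],
    [-0.0038,0,-0.0016,0,2.5,0,-1],
    [-0.0038,0,-0.0016,0,2.5,0,-1],
    [0,0,0,0,0,0,-1]
  ]
}}

```text
t: 15.32
tool_pos: [0.5253, -0.0483, 0.1495]
orientation: [[0.982, -0.079, -0.171], [-0.078, -0.997, 0.014], [-0.172, 0.0, -0.985]]
contact_force: [3.2, -0.8, 1.5]
grip_width: 0.129
grasp_force: 60.2
```

Call:
{"method": "step_arm", "body": {
  "steps": [
    [-0.0038,0,-0.0016,0,2.5,0,-1],
    [-0.0038,0,-0.0016,0,2.5,0,-1],
    [-0.0038,0,-0.0016,0,2.5,0,-1],
    [-0.0038,0,-0.0016,0,2.5,0,-1],
    [-0.0038,0,-0.0016,0,2.5,0,-1],
    [-0.0038,0,-0.0016,0,2.5,0,-1],
    [-0.0038,0,-0.0016,0,2.5,0,-1],
    [-0.0038,0,-0.0016,0,2.5,0,-1],
    [0,0,0,0,0,0,-1]
  ]
}}

```text
t: 16.45
tool_pos: [0.496, -0.0459, 0.1635]
orientation: [[0.981, -0.079, 0.175], [-0.078, -0.997, -0.014], [0.176, 0.0, -0.984]]
contact_force: [0.5, -0.8, 8.9]
grip_width: 0.128
grasp_force: 61.3
```

```bash
python3 -c "
from h import *
go([.5,-.05,.16],down(-4.55))"
```

```text
t 16.45 at [ 0.496  -0.0459  0.1635] F [ 0.51 -0.78  8.94] grip 0.128 q [ 0.23  0.35 -0.28  2.13  0.23  0.51 -1.87]
shift mm [3.6 3.7 4.2] turn [  0.  -10.1  -0. ]
```

The opening is about 30°. Joint 6 (0.51) would run out of range if I kept tilting, so I'll carry the lug along the arc without turning and let the round disc pivot between the pads.

Call:
{"method": "step_arm", "body": {
  "steps": [
    [-0.0045,0,-0.0017,0,0.5,0,-1],
    [-0.0045,0,-0.0015,0,0.5,0,-1],
    [-0.0045,0,-0.0013,0,0.5,0,-1],
    [-0.0045,0,-0.001,0,0.5,0,-1],
    [0,0,0,0,0,0,-1]
  ],
  "grip_force": 40
}}

```text
t: 17.08
tool_pos: [0.4804, -0.0446, 0.1662]
orientation: [[0.973, -0.08, 0.215], [-0.078, -0.997, -0.016], [0.216, -0.001, -0.976]]
contact_force: [8.6, -2.5, 1.5]
grip_width: 0.128
grasp_force: 59.6
```

```bash
python3 -c "
from h import *
go([.5,-.05,.16],down(-4.55))
d=ctrl.observe()['tool_pos']-[.4714,-.0446,.072];print(np.hypot(d[0],d[2]),np.degrees(np.arctan2(d[2],d[0]))-45.3)"
```

```text
t 17.07 at [ 0.4804 -0.0446  0.1662] F [ 8.6  -2.52  1.46] grip 0.128 q [ 0.23  0.3  -0.27  2.2   0.24  0.45 -1.88]
shift mm [18.2  3.8 10.4] turn [ -0.1 -12.4  -0. ]
0.09464759976477263 39.258605958472614
```

Call:
{"method": "step_arm", "body": {
  "steps": [
    [-0.0037,0,-0.001,0,0.5,0,-1],
    [-0.0037,0,-0.0009,0,0.5,0,-1],
    [-0.0037,0,-0.0008,0,0.5,0,-1],
    [-0.0037,0,-0.0007,0,0.5,0,-1],
    [-0.0037,0,-0.0006,0,0.5,0,-1],
    [-0.0037,0,-0.0005,0,0.5,0,-1],
    [0,0,0,0,0,0,-1],
    [0,0,0,0,0,0,-1]
  ]
}}

```text
t: 18.08
tool_pos: [0.4576, -0.0428, 0.1655]
orientation: [[0.961, -0.079, 0.265], [-0.077, -0.997, -0.02], [0.265, -0.001, -0.964]]
contact_force: [6.6, -3.3, 3.7]
grip_width: 0.134
grasp_force: 58.9
```

```bash
python3 -c "
from h import *
go([.5,-.05,.16],down(-4.55))
d=ctrl.observe()['tool_pos']-[.4714,-.0446,.072];print(np.hypot(d[0],d[2]),np.degrees(np.arctan2(d[2],d[0]))-45.3)
a=ctrl.capture('side')[190:400,230:430];b=ctrl.capture('top')[200:340,60:360]
cv2.imwrite('pics/end.png',np.hstack([cv2.resize(a,(380,400)),cv2.resize(b,(420,400))]))"
```

```text
t 18.07 at [ 0.4576 -0.0428  0.1655] F [ 6.62 -3.27  3.68] grip 0.134 q [ 0.21  0.25 -0.26  2.29  0.27  0.35 -1.93]
shift mm [39.8  3.8 16.6] turn [ -0.  -15.4  -0. ]
0.09446591713899374 53.07729835032096
```

View pics/end.png

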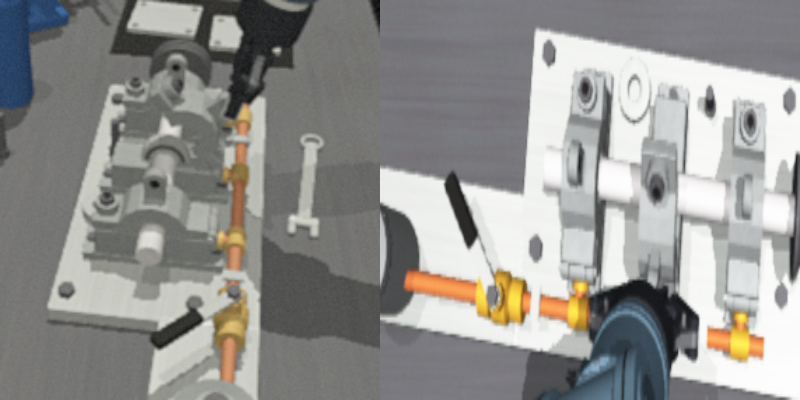

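The picture shows the middle cap standing open in the gripper, the other two caps shut and the lever still at 45°. The raised bolt is at about crop pixel (656,190). I'll check the angle from it.

```bash
python3 -c "
from h import *
E=np.linalg.inv(C['top']['extrinsics'])
for a in(45,50,53,56):
    t=np.radians(a);x=.121*np.cos(t)-.0315*np.sin(t);z=.121*np.sin(t)+.0315*np.cos(t)
    p=np.array([.4714+x*.9969,-.0446-x*.0793,.072+z]);u=C['top']['camera_matrix']@(E[:3,:3]@p+E[:3,3]);print(a,u[:2]/u[2])
print('seen',60+276/1.4,200+190/2.857)"
```

```text
45 [258.04794001 259.80303848]
50 [257.15874788 264.86618911]
53 [256.62966429 268.08248797]
56 [256.10641402 271.41989936]
seen 257.14285714285717 266.5033251662583
```

```bash
python3 -c "
from plant import ctrl
print(ctrl.job_done())"
```

```text
the job is handed in; nothing more can be done
None
```

The job is handed in: the valve is at about 45° (measured 44.5°), the middle bolt was the loose one, and its cap is held open at about 52° with the other two caps shut; I tapped the left and middle bolts only, as there is just one loose bolt.

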